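# Hang rinsed bottles on the turntable drainer and turn them to the blower

### The arm

A 7-joint arm with a two-finger parallel gripper is mounted at the origin on the work surface. World frame = base frame: x ahead of the robot, y to its left, z up, the work surface at z = 0. Lengths are in m, angles in rad, forces in N, time in s.
With the tool pointing down it reaches from about 0.4 to 0.9 m from the base axis. Payload 5.5 kg.
Tool frame: the origin (TCP) lies midway between the tips of the shut fingers; the grasp point (between the pads) lies 19 mm behind it (manip.grip_depth is the distance from the TCP to the grasp point, in m); z points along the fingers, y is the line along which they close (so a half turn about z gives the same grasp; the last joint's range is limited). The gripper opens to 92 mm and grips with 3 to 60 N. Pads are 19 mm wide; open, the fingers measure 130 mm over their backs; the gripper's body (75 mm by 190 mm) begins 47 mm behind the grasp point.
Start: joints at [-1.04, 0.501, -0.427, 1.55, 0.221, 1.138, -0.21], TCP at [0.172, 0.627, 0.227] pointing down, gripper open.
Joint ranges: [-2.88, 2.88], [-0.31, 2.03], [-1.54, 1.56], [0.2, 2.42], [-1.41, 4.55], [0.19, 2.02], [-2.57, 2.57]. Speed limits (rad/s): [2.57, 2.57, 3.14, 3.14, 3.14, 3.14, 3.14].

### API

Orientations are given as a unit quaternion [x, y, z, w].
In Python, from bench import manip gives the robot as it stands. Calls block until the motion is done:
- manip.move_pose(position, orientation): joint-space move of the TCP to a pose.
- manip.servo_line(position, ori=None, vel=0.15): straight line of the TCP; ori=None keeps the orientation; vel is the mean speed in m/s.
- manip.movej(angles): joint-space move.
- manip.open() and manip.close(f_grip=None): open the fingers fully, or close them until they stop; f_grip is the grip in N (None keeps the last).
- manip.sleep(seconds).
- manip.solve_ik(position, orientation): joint angles nearest the present ones, or None.
- manip.get_image(name): name is "side" or "top"; returns the picture (420x560x3 uint8, red, green, blue); there is no depth.
- manip.get_calibration(name): a dict with "vfov" (degrees; the focal length in pixels is half the picture's height over the tangent of half this angle, whatever the lens; pixels are square), "cx", "cy" (the principal point, pixels), "eye" and "attitude" of the camera in the world. Camera axes: x right, y down, z forward; pixel columns grow to the right and rows downward; lengths in m; the calibration is good to about 2 mm. A picture is of the moment at which its call begins. get_calibration takes no time and is no camera call.
A pose or a line that the arm cannot do raises manip.PlanningError and nothing moves.
- manip.hand_in(): hands the job in; it is judged then, once.
Readings, each from a call of its own:
- manip.current_clock(): time.
- manip.current_q(): joint angles.
- manip.current_joint_velocities(): joint speeds.
- manip.current_tau(): joint torques, N m.
- manip.current_tool_pos(): TCP position.
- manip.current_tcp_rot(): TCP orientation.
- manip.current_force(): force on the tool from outside, world axes, zero at the start.
- manip.current_wrist_torque(): the same for the moment, N m.
- manip.current_finger_gap(): finger opening in m.
- manip.current_gripper_force(): force on a finger pad.
Only numpy, scipy, OpenCV 4.12 (cv2) and the standard library are available. Lean on these libraries where they do the work, as an engineer would, in place of code of your own. Each camera call takes 0.05 s, during which the arm holds its last target. There are 200 camera calls.

### The job

Turn the drainer's turntable clockwise by its red handle until it clicks into the loading detent, with the yellow arrow at the green block. Then put every rinsed bottle upside down on a peg of its own, the neck slid fully down over the peg, and let go. When all are on, turn the table a quarter turn back into the drying detent so that the arrow points at the blower, leaving all bottles seated and the jug and boxes where they are.

Things in the scene. Friction and masses are not known exactly. Their poses are not given: they have to be found in the camera images.
- bottle0: Empty off-white plastic juice bottle, about 90 g, lying on a flat side. From the bottom: square body 50 x 50 mm, 90 long; square shoulder 42 mm, 10 long; orange round neck 32 mm in diameter, 30 long, with a 42 mm lip, bore 24 mm; 130 overall. Origin on its long axis 45 mm from the bottom, 25 mm above the table while lying. x axis: bottom to mouth. 2 or 3 present; absent: None.
- bottle0_mouth (a point): Centre of the mouth rim of bottle0, 85 mm from its origin along its x axis.
- bottle1: Another bottle exactly like bottle0, same origin and axes; it may be absent (None).
- bottle1_mouth (a point): Centre of the mouth rim of bottle1, 85 mm from its origin along its x axis.
- bottle2: Another bottle exactly like bottle0, same origin and axes; it may be absent (None).
- bottle2_mouth (a point): Centre of the mouth rim of bottle2, 85 mm from its origin along its x axis.
- peg0 (a point): Foot of an outer one of three white drying pegs in a straight row, 90 mm apart, on the turntable's top face (45 mm above the table), in a blue ring. Each is upright, 16 mm in diameter, 70 mm tall, the top 15 mm tapered to 6 mm. A seated bottle stands on its rim round the foot, its bottom 175 mm above the table. The point's x axis is level, square to the row, pointing away from the red handle.
- peg1 (a point): Foot of the middle peg; otherwise as peg0.
- peg2 (a point): Foot of the other outer peg; otherwise as peg0.
- turntable (a joint): Angle (rad) of the round aluminium plate, 270 mm in diameter; grows clockwise seen from above. 0: drying detent, yellow arrow points at the blower. 1.571: loading detent, arrow at the green block. Stops at -0.2 and 1.77. At each detent a sprung roller at the rim pulls the plate in from within 0.1 rad; leaving takes 1 to 4 N at the handle. Elsewhere it turns lightly and stays put.
- handle (a point): Point on the axis of the red upright round handle, 22 mm in diameter, 90 mm tall, fixed on the plate 100 mm from the turning axis, on the far side of it from the pegs. The point is 120 mm above the table, 15 mm below the handle's top.
- stand_axis (a point): Turning axis at the plate's top face (45 mm above the table), fixed for the run. The stand's steel foot is 240 x 240 mm. This point's x axis points level at the green block (22 mm square, top 38 mm above the table, 166 mm from the axis), its y axis at the low grey blower box (260 x 100 mm, 120 mm tall, its face 205 mm from the axis).
- arrow (a point): Outer tip of the yellow bar (the arrow) painted on the turntable's rim, 130 mm from the axis, on the pegs' side, in line with the middle peg.
- jug: Bystander: white measuring jug, 90 mm across, 120 mm tall, with handle; origin under its centre. Leave it alone.
- boxa: Bystander: open yellow plastic box 90 x 65 x 45 mm, origin under its centre. Leave it alone.
- boxb: Bystander: open clear plastic box 90 x 65 x 45 mm, origin under its centre. Leave it alone.

How it is judged:
By the outcome, as a careful person would: the job done as asked, in the order asked, and still so for the second after the job is handed in, with the robot touching nothing.
Of bottle0, bottle1, bottle2 only 2 to 3 are there at a start; the rules pass over those that are not, and their reading is None.
At some moment in a run one of bottle0, bottle1, bottle2 may be knocked a few centimetres aside while the robot is not near it.
It also fails if it takes over 208 s, if anything falls off the work surface, if the arm or the gripper's body presses on something with over 40 N, if the wrist force passes 120 N, or if a joint passes its speed limit or range.

## Working session

There is one attempt and no reset: what is moved stays moved. The work goes in short steps, each a Python script; the robot and the scene stay as the last script left them, time stands still between calls to the robot, and variables do not carry over. Pictures are saved under pics/ and viewed, at most 14 in all, crops included, and the job is handed in when it is done.

```bash
ls; mkdir -p pics
python3 - <<'E'
from bench import manip
import cv2
for n in("side","top"):
    im=manip.get_image(n); cv2.imwrite(f"pics/{n}0.png",im[:,:,::-1]); print(manip.get_calibration(n))
print(manip.current_clock(),manip.current_tcp_rot(),manip.grip_depth)
E
```

```text
bench.py
pics
{'vfov': 55.303754912745, 'cx': 282.20116286234725, 'cy': 204.6905578476534, 'eye': array([ 0.20990626, -0.77412614,  0.52885812]), 'attitude': array([ 0.83555962, -0.19101121,  0.1112976 , -0.50295892])}
{'vfov': 46.82311583658812, 'cx': 286.0933140073046, 'cy': 216.1181433492903, 'eye': array([ 0.45838701, -0.03690649,  1.49121038]), 'attitude': array([ 0.71075901, -0.70251037,  0.02720898, -0.02367463])}
0.1 [ 1.33507062e-01  9.91047466e-01 -8.71273639e-04 -1.57353041e-04] 0.0188
```

View pics/side0.png

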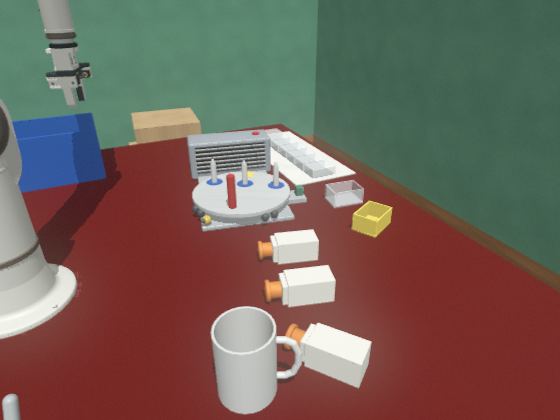

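View pics/top0.png

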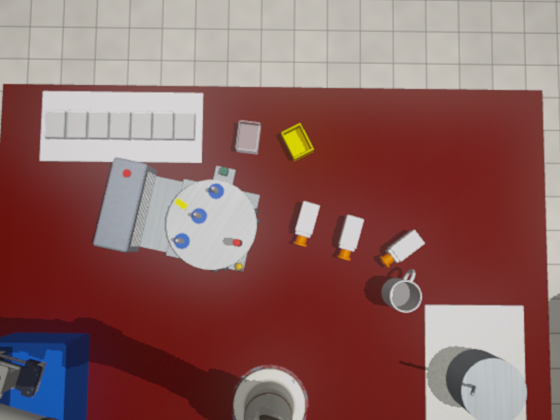

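The top view is up = +x, left = +y. The axis is near (211,224), the handle near (236,242), and the pegs have blue rings at (216,191), (199,215) and (181,241). Three bottles lie near (307,222), (350,237) and (403,248) with their orange necks towards the robot. The side view shows the same objects: bottle bodies at (297,247), (309,286), (336,353), and the red handle at (231,190).

```bash
cat > h.py <<'E'
from bench import manip
import cv2, numpy as np
from scipy.spatial.transform import Rotation as R
def cam(n):
    c=manip.get_calibration(n); f=210/np.tan(np.radians(c["vfov"]/2)); return c,f,R.from_quat(c["attitude"])
def rays(n,px):
    c,f,r=cam(n); px=np.atleast_2d(px).astype(float)
    d=np.c_[(px[:,0]-c["cx"])/f,(px[:,1]-c["cy"])/f,np.ones(len(px))]
    return c["eye"],r.apply(d/np.linalg.norm(d,axis=1)[:,None])
def plane(n,px,z):
    e,d=rays(n,px); return e+d*((z-e[2])/d[:,2])[:,None]
def tri(pt,ps):
    (e1,a),(e2,b)=rays("top",pt),rays("side",ps); a,b=a[0],b[0]
    t=np.linalg.lstsq(np.c_[a,-b],e2-e1,rcond=None)[0]
    return (e1+t[0]*a+e2+t[1]*b)/2, np.linalg.norm(e1+t[0]*a-e2-t[1]*b)
def proj(n,P):
    c,f,r=cam(n); q=r.inv().apply(np.atleast_2d(P)-c["eye"]); return np.c_[c["cx"]+f*q[:,0]/q[:,2],c["cy"]+f*q[:,1]/q[:,2]]
def blobs(m,amin=15):
    cs=cv2.findContours(m.astype(np.uint8),cv2.RETR_EXTERNAL,cv2.CHAIN_APPROX_NONE)[0]
    return sorted([c for c in cs if cv2.contourArea(c)>=amin],key=lambda c:-cv2.contourArea(c))
def cen(c):
    m=cv2.moments(c); return np.array([m["m10"],m["m01"]])/m["m00"]
def hsv(im): return cv2.split(cv2.cvtColor(im,cv2.COLOR_RGB2HSV))
def masks(im):
    h,s,v=hsv(im)
    return dict(orange=(h>6)&(h<18)&(s>170)&(v>150),blue=(h>105)&(h<125)&(s>150)&(v>100),yellow=(h>24)&(h<35)&(s>150)&(v>120),
      red=((h<4)|(h>176))&(s>150)&(v>150),white=(s<40)&(v>190),green=(h>70)&(h<95)&(s>80)&(v>40))
E
python3 - <<'E'
from h import *
for n in("top","side"):
    m=masks(manip.get_image(n))
    for k in m:
        print(n,k,[(cen(c).round(1).tolist(),cv2.contourArea(c)) for c in blobs(m[k],12)][:9])
E
```

```text
top orange [([300.5, 240.9], 33.0), ([386.8, 260.1], 32.5), ([341.1, 254.0], 20.0), ([348.5, 256.3], 15.0)]
top blue [([42.7, 378.9], 2736.0), ([182.5, 243.0], 25.5), ([17.8, 363.0], 19.5)]
top yellow [([297.0, 140.8], 649.5), ([180.7, 203.4], 48.5)]
top red [([126.1, 172.7], 24.0), ([236.2, 242.1], 21.5)]
top white [([121.6, 126.4], 10819.5), ([482.3, 344.1], 6371.0), ([211.7, 224.4], 5976.5), ([310.0, 45.8], 851.0), ([441.8, 47.8], 850.5), ([178.1, 44.3], 848.5), ([277.2, 45.5], 841.0), ([310.5, 14.0], 812.0), ([244.5, 13.5], 783.0)]
top green [([223.4, 170.4], 20.0)]
side orange []
side blue [([58.0, 151.1], 5365.5)]
side yellow []
side red []
side white [([269.1, 174.1], 5472.5), ([244.7, 348.6], 3777.0), ([330.2, 352.4], 3096.0), ([32.0, 303.6], 2657.5), ([307.4, 285.2], 1799.0), ([294.8, 246.0], 1296.0), ([345.3, 198.0], 255.5), ([285.1, 213.0], 92.0), ([7.7, 401.8], 70.5)]
side green [([353.4, 79.8], 67043.5)]
```

Run:
```python
from h import *
t=manip.get_image("top"); s=manip.get_image("side")
T=cv2.cvtColor(t,cv2.COLOR_RGB2HSV);S=cv2.cvtColor(s,cv2.COLOR_RGB2HSV)
for p in[(263,250),(273,290),(295,336),(231,185),(215,182),(250,175),(207,220)]: print("side",p,S[p[1],p[0]])
for p in[(302,240),(345,254),(388,259),(216,191),(199,215),(181,241),(236,242),(310,215),(350,230),(405,246),(230,205)]: print("top",p,T[p[1],p[0]])
m=masks(t)
c=blobs(m["white"],3000)[2]; c=cv2.convexHull(c)[:,0]
P=plane("top",c,.045); (x,y),r=cv2.minEnclosingCircle(P[:,:2].astype(np.float32)); print("plate",x,y,r)
for h in blobs(m["yellow"],12)+blobs(m["green"],12): print("y/g",plane("top",cen(h),.045),plane("top",cen(h),.038))
cv2.imwrite("pics/sidecrop.png",cv2.resize(s[130:400,180:400,::-1],None,fx=2.2,fy=2.2,interpolation=cv2.INTER_CUBIC))
cv2.imwrite("pics/topcrop.png",cv2.resize(t[150:310,150:440,::-1],None,fx=2.75,fy=2.75,interpolation=cv2.INTER_CUBIC))
```

```text
side (263, 250) [ 14 150 223]
side (273, 290) [ 14 147 241]
side (295, 336) [ 14 147 239]
side (231, 185) [  1 147 172]
side (215, 182) [109  56 192]
side (250, 175) [ 26 123 250]
side (207, 220) [ 24 124 218]
top (302, 240) [ 19 236 217]
top (345, 254) [ 19 224 217]
top (388, 259) [ 19 223 216]
top (216, 191) [ 20  12 131]
top (199, 215) [ 20  11 136]
top (181, 241) [ 12  10 134]
top (236, 242) [  1 166 206]
top (310, 215) [170   4 213]
top (350, 230) [170   4 213]
top (405, 246) [170   4 213]
top (230, 205) [ 90   1 205]
plate 0.5384481549263 0.17886073887348175 0.1347300261259079
y/g [[ 0.79129259 -0.0738528   0.045     ]] [[ 0.79290393 -0.07403163  0.038     ]]
y/g [[0.59687449 0.27195323 0.045     ]] [[0.59754481 0.27344818 0.038     ]]
y/g [[0.69802602 0.14629971 0.045     ]] [[0.69918593 0.14718647 0.038     ]]
```

View pics/topcrop.png

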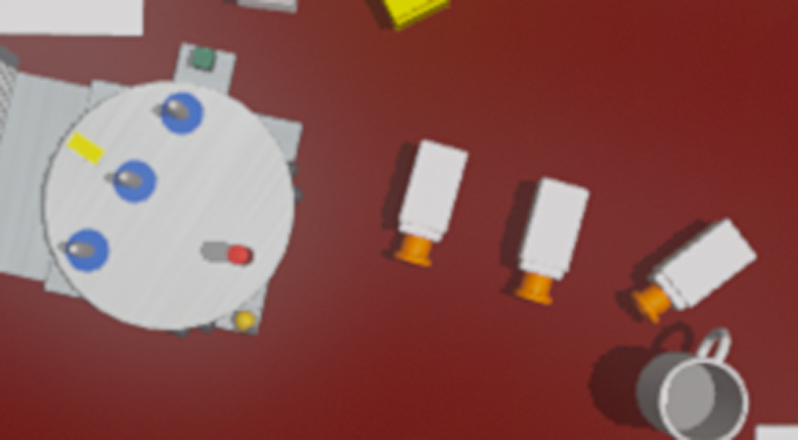

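View pics/sidecrop.png

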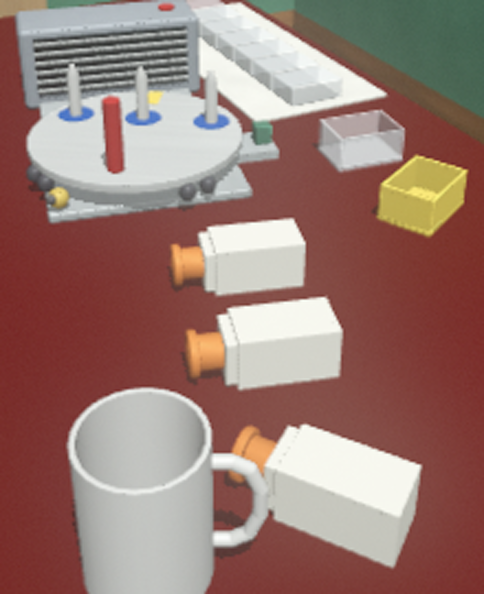

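The crops confirm the layout. The table sits between detents, with the arrow at about 21° from the blower direction. Bottle 3's neck lies close to the jug handle. Next I measure the poses in both views.

```bash
cat >> h.py <<'E'
def bottles(n3=True):
    """list of dict(o=origin xy, m=mouth dir, size, z_neck, z_top) from top (+ side for heights)"""
    t=manip.get_image("top"); s=manip.get_image("side"); h,sa,v=hsv(t); hs,ss,vs=hsv(s)
    roi=np.zeros(h.shape,bool); roi[100:360,255:480]=1
    org=(h>9)&(h<24)&(sa>150)&(v>110)&roi; wh=(sa<30)&(v>195)&roi
    so=[c for c in blobs((hs>9)&(hs<19)&(ss>110)&(vs>120),20)]
    big=blobs(cv2.morphologyEx(org.astype(np.uint8),cv2.MORPH_CLOSE,np.ones((5,5))),25)
    out=[]
    for b in blobs(wh,250):
        P=plane("top",b[:,0]+0.0,.05)[:,:2].astype(np.float32)
        (c,wl,a)=cv2.minAreaRect(P*1000); L,W=max(wl),min(wl)
        if not(38<W<65 and 75<L<125): continue
        bx=cv2.boxPoints((c,wl,a))/1000; e=[bx[1]-bx[0],bx[2]-bx[1]]; ax=max(e,key=np.linalg.norm); ax=ax/np.linalg.norm(ax)
        c=np.array(c)/1000
        near=[plane("top",cen(q),.03)[0,:2] for q in big]; 
        k=int(np.argmin([np.linalg.norm(q-c) for q in near])); q=near[k]
        if np.linalg.norm(q-c)>.11: continue
        m=ax*np.sign(ax@(q-c)); m2=(q-c)/np.linalg.norm(q-c)
        bot=c-m*(L/2000)
        r=[tri(cen(big[k]),cen(z)) for z in so]; zn=min(r,key=lambda x:x[1]) if r else None
        out.append(dict(o=bot+.045*m,m=m,m2=m2,L=L,W=W,zn=None if zn is None else (zn[0].round(4),round(zn[1],4))))
    return out
E
python3 - <<'E'
from h import *
for b in bottles(): print(b)
t=manip.get_image("top"); s=manip.get_image("side"); h,sa,v=hsv(t); hs,ss,vs=hsv(s)
# pegs: blue rings in both views
mt=cv2.morphologyEx(((h>105)&(h<122)&(sa>90)&(v>100)).astype(np.uint8),cv2.MORPH_CLOSE,np.ones((9,9)))
ms=cv2.morphologyEx(((hs>105)&(hs<122)&(ss>100)).astype(np.uint8),cv2.MORPH_CLOSE,np.ones((5,5)))
ms[:,:190]=0; mt[300:]=0
bt=[np.array(cv2.minEnclosingCircle(c)[0]) for c in blobs(mt,40)]; bs=[np.array(cv2.boundingRect(c)[:2])+np.array(cv2.boundingRect(c)[2:])/2-.5 for c in blobs(ms,20)]
for a in bt:
    P=plane("top",a,.045)[0]; r=[tri(a,b) for b in bs]; print("peg",P,min(r,key=lambda x:x[1]) if r else 0)
ht=blobs((((h<4)|(h>176))&(sa>140)&(v>120)),12); ht=[c for c in ht if cen(c)[0]>200]
hb=blobs((((hs<6)|(hs>176))&(ss>120)&(vs>120)),20); hb=[c for c in hb if cen(c)[0]<260]
for c in ht: print("handle top",cen(c),plane("top",cen(c),.135))
for c in hb:
    p=c[:,0]; i=p[:,1]<=p[:,1].min()+5; tp=p[i].mean(0); print("side",cen(c),tp,cv2.boundingRect(c),[tri(cen(q),tp) for q in ht])
# jug rim
b=[c for c in blobs((sa<40)&(v>150),50) if 370<cen(c)[0]<430 and 280<cen(c)[1]<310]
for c in b: print("jug",plane("top",cv2.minEnclosingCircle(c)[0],.12),cv2.boundingRect(c))
E
```

```text
{'o': array([ 0.47951367, -0.40366614]), 'm': array([-0.60353535,  0.79733622]), 'm2': array([-0.60773371,  0.79414088]), 'L': 98.23344421386719, 'W': 47.70649337768555, 'zn': (array([ 0.4353, -0.346 ,  0.0339]), np.float64(0.0026))}
{'o': array([ 0.51884119, -0.23827371]), 'm': array([-0.96446908,  0.26419601]), 'm2': array([-0.96630131,  0.25741364]), 'L': 99.13944244384766, 'W': 47.51742172241211, 'zn': (array([ 0.4502, -0.2207,  0.0241]), np.float64(0.0001))}
{'o': array([ 0.55840169, -0.10649344]), 'm': array([-0.96437538,  0.26453751]), 'm2': array([-0.96887132,  0.24756489]), 'L': 98.49175262451172, 'W': 47.37531661987305, 'zn': (array([ 0.4898, -0.0891,  0.0247]), np.float64(0.0003))}
peg [0.48585099 0.26721816 0.045     ] (array([0.48549128, 0.26761872, 0.04363035]), np.float64(0.0008029712334229523))
peg [0.63637821 0.16827284 0.045     ] (array([0.63635606, 0.16872362, 0.04269856]), np.float64(0.0006582672845722692))
peg [0.56130858 0.21761952 0.045     ] (array([0.56108963, 0.21824486, 0.04226187]), np.float64(0.0008758903890721321))
handle top [374.75808116 104.29212517]
[... 2146 characters left out ...]
, -0.07454071,  0.23618465]), np.float64(0.4475428393614374)), (array([ 0.25951352, -0.42486435,  0.3588149 ]), np.float64(0.2187105952648334)), (array([ 0.26169761, -0.48616915,  0.38645696]), np.float64(0.20233949953733651)), (array([ 0.36830478, -0.04509947,  0.26590233]), np.float64(0.5698183239903335)), (array([ 0.28645164, -0.35629543,  0.3346845 ]), np.float64(0.29400967730401556)), (array([ 0.37775175, -0.61218074,  0.47138996]), np.float64(0.38605075685966767)), (array([0.27699956, 0.05288781, 0.16754256]), np.float64(0.41464199749666736)), (array([ 0.46973255, -0.56727823,  0.52067483]), np.float64(0.5945448401393115))]
jug [[ 0.34855388 -0.38650253  0.12      ]] (390, 272, 32, 41)
```

Both views agree: ring heights come to 43 mm against 45 in the text, the handle top to about 130–135 mm, and the necks to about 25 mm. The handle is at yaw 236.5° and must go to about 168.8°. Now I plan with IK only and no motion.

```bash
cat >> h.py <<'E'
AX=np.array([.5375,.179]); G=np.radians(-11.2)   # axis, yaw of stand x
def hpos(phi): a=G+np.pi/2-phi+np.pi; return AX+.1*np.array([np.cos(a),np.sin(a)]), a
def hori(a,flip=0): return (R.from_euler("z",a+np.pi*flip)*R.from_euler("x",np.pi)).as_quat()
def bori(m,th,flip=0):
    """tool rotation for holding a bottle whose mouth dir is m(3), side reference n(3) = tool-approach at th=0"""
    m,n=m; a=np.cos(th)*n+np.sin(th)*m; y=np.cross(m,n)*(1-2*flip); return R.from_matrix(np.c_[np.cross(y,a),y,a])
def grasp(m2,th,flip): return bori((np.r_[m2,0],np.array([0,0,-1.])),th,flip)
def place(yaw,th,flip): return bori((np.array([0,0,-1.]),np.array([np.cos(yaw),np.sin(yaw),0])),th,flip)
S_=.025 # grip distance from bottom
def tcp(gp,rot): return np.asarray(gp)+rot.apply([0,0,manip.grip_depth])
def gp_lie(b): return np.r_[b["o"]-b["m"]*(.045+.0013-S_),.025]
E
python3 - <<'E'
from h import *
for f in(0,1):
    for phi in(0,.386,.9,1.571):
        p,a=hpos(phi); q=manip.solve_ik(np.r_[p,.097],hori(a,f)); print("h",f,phi,p.round(3),None if q is None else np.round(q,2))
bs=bottles()
pegs=[ (AX+.045*np.array([np.cos(G),np.sin(G)])+k*.09*np.array([-np.sin(G),np.cos(G)])) for k in(1,0,-1)]; print(pegs)
for th in(0,15,30,45):
  for f in(0,1):
    t=np.radians(th)
    g=[manip.solve_ik(tcp(gp_lie(b)+[0,0,dz],grasp(b["m"],t,f)),grasp(b["m"],t,f).as_quat()) is not None for b in bs for dz in(0,.1,.2)]
    pl={}
    for yaw in range(-90,120,15):
        r=place(np.radians(yaw),t,f); pl[yaw]="".join(str(int(manip.solve_ik(tcp(np.r_[p,z+.175-S_],r),r.as_quat()) is not None)) for p in pegs for z in(0,.09))
    print(th,f,np.array(g).astype(int),{k:v for k,v in pl.items() if '1' in v})
E
```

```text
h 0 0 [0.518 0.081] [ 0.17  0.46 -0.47  1.97  0.29  0.78  2.49]
h 0 0.386 [0.483 0.095] [ 0.07  0.4  -0.38  2.05  0.22  0.73  2.12]
h 0 0.9 [0.449 0.133] [-0.06  0.36 -0.33  2.1   0.17  0.71  1.54]
h 0 1.571 [0.439 0.198] [-0.26  0.37 -0.26  2.07  0.14  0.71  0.76]
h 1 0 [0.518 0.081] [-0.29  0.42  0.1   1.98 -0.06  0.74 -0.35]
h 1 0.386 [0.483 0.095] [-0.36  0.37  0.13  2.06 -0.07  0.71 -0.76]
h 1 0.9 [0.449 0.133] [-0.5   0.34  0.17  2.12 -0.09  0.69 -1.36]
h 1 1.571 [0.439 0.198] [-0.71  0.37  0.27  2.09 -0.15  0.7  -2.11]
[array([0.59912407, 0.25854542]), array([0.58164298, 0.17025945]), array([0.56416189, 0.08197349])]
0 0 [1 1 1 1 1 1 1 1 1] {-90: '111111', -75: '111111', -60: '111111', -45: '111111', -30: '111111', -15: '111110', 0: '111000', 15: '100000', 30: '101000', 45: '111111', 60: '111111', 75: '111111', 90: '111111', 105: '111111'}
0 1 [1 1 1 1 1 1 1 1 1] {-90: '111111', -75: '111111', -60: '111111', -45: '111111', -30: '111111', -15: '111110', 0: '111000', 15: '100000', 30: '101010', 45: '111111', 60: '111111', 75: '111111', 90: '111111', 105: '111111'}
15 0 [1 1 1 1 
[... 625 characters left out ...]
, 105: '111111'}
30 1 [1 1 1 1 1 1 1 1 1] {-90: '111111', -75: '111111', -60: '111111', -45: '111111', -30: '111111', -15: '111100', 0: '110000', 15: '110000', 30: '110000', 45: '111111', 60: '111111', 75: '111111', 90: '111111', 105: '111111'}
45 0 [1 1 0 1 1 1 1 1 1] {-90: '111111', -75: '111111', -60: '111111', -45: '111111', -30: '111111', -15: '111110', 0: '111001', 15: '111101', 30: '111111', 45: '111111', 60: '111111', 75: '111111', 90: '111111', 105: '111111'}
45 1 [1 1 0 1 1 1 1 1 1] {-90: '111111', -75: '111111', -60: '111111', -45: '111111', -30: '111111', -15: '111111', 0: '111101', 15: '111101', 30: '111110', 45: '111111', 60: '111111', 75: '111111', 90: '111111', 105: '111111'}
```

```bash
cat >> h.py <<'E'
def turn(p0,p1,f=1):
    p,a=hpos(p0); o=hori(a,f)
    manip.move_pose(np.r_[p,.25],o); manip.servo_line(np.r_[p,.097],o,vel=.12)
    manip.close(12); print("gap",manip.current_finger_gap())
    n=max(2,int(abs(p1-p0)/.12)); F=0
    for ph in np.linspace(p0,p1,n+1)[1:]:
        p,a=hpos(ph); manip.servo_line(np.r_[p,.097],hori(a,f),vel=.08); F=max(F,np.linalg.norm(manip.current_force()))
    manip.sleep(.3); print("Fmax",F,manip.current_force()); manip.open(); manip.sleep(.3)
    manip.servo_line(np.r_[p,.28],None,vel=.2)
E
python3 - <<'E'
from h import *
p=manip.current_tool_pos(); manip.servo_line(np.r_[p[:2],.36],vel=.25)
turn(.386,1.571)
print(manip.current_clock())
manip.move_pose([.42,-.15,.35],hori(0,1))
cv2.imwrite("pics/top1.png",manip.get_image("top")[:,:,::-1]); print(manip.current_clock())
for b in bottles(): print(b)
E
```

```text
gap 0.021851846623146133
Fmax 4.241605042156174 [ 3.80672171  0.15317432 -3.4530993 ]
11.7417
15.05
{'o': array([ 0.47951367, -0.40366614]), 'm': array([-0.60353535,  0.79733622]), 'm2': array([-0.65740355,  0.7535387 ]), 'L': 98.23344421386719, 'W': 47.70649337768555, 'zn': (array([ 0.435 , -0.3524,  0.0405]), np.float64(0.0083))}
{'o': array([ 0.55840169, -0.10649344]), 'm': array([-0.96437538,  0.26453751]), 'm2': array([-0.96887132,  0.24756489]), 'L': 98.49175262451172, 'W': 47.37531661987305, 'zn': (array([ 0.4898, -0.0891,  0.0245]), np.float64(0.0003))}
```

View pics/top1.png

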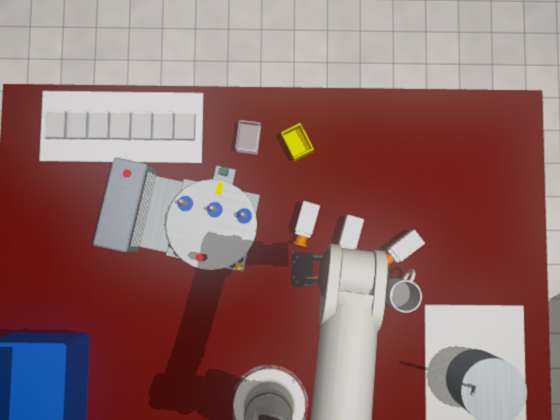

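The arrow tip at (219,188) is now in line with the green block at (223,170). The handle is at (200,257), and the rings are at (186,203), (214,209) and (243,215). Now the first bottle.

```bash
cat >> h.py <<'E'
def pegs_now():
    h,sa,v=hsv(manip.get_image("top"))
    mt=cv2.morphologyEx(((h>105)&(h<122)&(sa>90)&(v>100)).astype(np.uint8),cv2.MORPH_CLOSE,np.ones((9,9))); mt[300:]=0
    P=[plane("top",cv2.minEnclosingCircle(c)[0],.045)[0,:2] for c in blobs(mt,40)]
    return sorted(P,key=lambda p:-p[1])
TH=np.radians(30)
def best(pos_rot):
    q0=manip.current_q(); c=[]
    for f in(0,1):
        q=[manip.solve_ik(*x(f)) for x in pos_rot]
        if all(k is not None for k in q): c.append((sum(np.abs(np.subtract(k,q0)).max() for k in q),f))
    return min(c)[1]
def pick(b,yaw):
    gp=gp_lie(b)
    g=lambda f,d=0,dz=0:(tcp(gp+[0,0,dz],grasp(b["m"],TH,f))-grasp(b["m"],TH,f).apply([0,0,d]),grasp(b["m"],TH,f).as_quat())
    pl=lambda f:(tcp([.5,0,.33],place(yaw,TH,f)),place(yaw,TH,f).as_quat())
    f=best([g,pl]); print("flip",f)
    manip.move_pose(*g(f,.13)); manip.servo_line(g(f)[0],vel=.12); manip.close(25); print("gap",manip.current_finger_gap())
    manip.servo_line(g(f,0,.22)[0],vel=.2); print("gap lifted",manip.current_finger_gap(),manip.current_clock()); return f
def put(peg,yaw,f):
    r=place(yaw,TH,f); q=r.as_quat(); d=np.r_[np.cos(yaw),np.sin(yaw)]
    at=lambda zm,back=0: tcp(np.r_[peg-d*back,zm+.130-S_],r)
    manip.move_pose(at(.19,.12),q); manip.servo_line(at(.135),vel=.15); F0=manip.current_force(); print("over",manip.current_tool_pos()-at(.135),F0)
    for z in(.10,.075,.058,.050,.047):
        manip.servo_line(at(z),vel=.06); F=manip.current_force()-F0; print(z,F.round(1))
        if np.linalg.norm(F)>15: print("STOP"); return False
    manip.sleep(.2); manip.open(); manip.sleep(.3)
    manip.servo_line(at(.047)-r.apply([0,0,.12]),vel=.15); print("t",manip.current_clock()); return True
E
python3 - <<'E'
from h import *
print(pegs_now()); bs=bottles(); b=max(bs,key=lambda b:b["o"][1]); print(b["o"])
f=pick(b,np.radians(65))
cv2.imwrite("pics/s2.png",manip.get_image("side")[:,:,::-1])
E
```

```text
[array([0.59805984, 0.25975045]), array([0.5811952 , 0.17153364]), array([0.56312156, 0.08327219])]
[ 0.55840169 -0.10649344]
flip 0
gap 0.05018679815671215
gap lifted 0.049686904323146784 20.8583
```

View pics/s2.png

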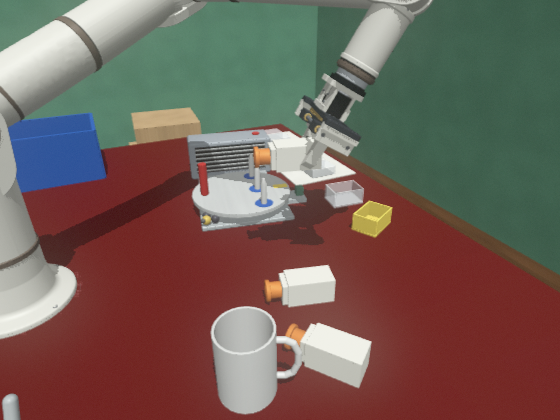

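The bottle is held level, near (285,154) in the side view, with its mouth towards the robot; the other two have not moved. Placing it on the far peg (left in the top view).

Run:
```python
from h import *
P=[[.5985,.2592],[.5813,.1710],[.5636,.0827]]; np.save("pegs.npy",P)
print(put(np.array(P[0]),np.radians(65),0))
t=manip.get_image("top");s=manip.get_image("side")
cv2.imwrite("pics/p1.png",np.hstack([cv2.resize(t[120:320,130:440,::-1],(400,258)),cv2.resize(s[80:380,150:430,::-1],(241,258))]))
```

```text
over [ 9.35176507e-05 -3.88345019e-04 -2.90837452e-04] [ 0.1883469  0.1386115 -0.2527825]
0.1 [-0.1  0.1 -1.3]
0.075 [ 0.1 -0.  -0.2]
0.058 [-0.5 -0.7 -0.2]
0.05 [-0.3  1.  -0.7]
0.047 [ 0.3 -0.  -1.2]
t 28.075
True
```

View pics/p1.png

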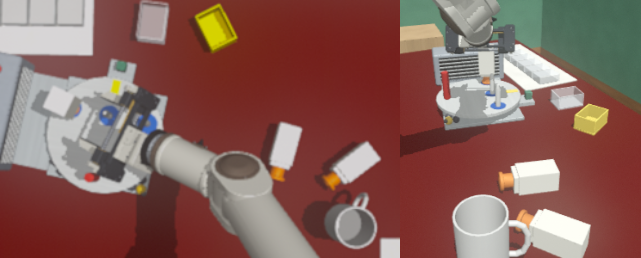

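The first bottle stands on the far peg and the two others are unchanged. Next, the middle bottle.

Run:
```python
from h import *
P=np.load("pegs.npy"); y=np.radians(65)
p=manip.current_tool_pos(); manip.servo_line(p+[-.03,-.06,.1],vel=.2); manip.move_pose([.36,.1,.4],hori(0,1))
bs=bottles(); print([(b["o"],b["m"],b["L"],b["W"]) for b in bs])
b=max(bs,key=lambda b:b["o"][1]); f=pick(b,y); print(put(P[1],y,f))
p=manip.current_tool_pos(); manip.servo_line(p+[-.03,-.06,.1],vel=.2); manip.move_pose([.36,.1,.4],hori(0,1))
bs=bottles(); print([(b["o"],b["m"],b["L"],b["W"]) for b in bs],manip.current_clock())
t=manip.get_image("top");s=manip.get_image("side")
cv2.imwrite("pics/p2.png",np.hstack([cv2.resize(t[120:320,130:440,::-1],(465,300)),cv2.resize(s[80:380,150:430,::-1],(280,300))]))
```

```text
[(array([ 0.47951367, -0.40366614]), array([-0.60353535,  0.79733622]), 98.23344421386719, 47.70649337768555), (array([ 0.51883454, -0.23827187]), array([-0.96446908,  0.26419583]), 99.13247680664062, 47.51742172241211)]
flip 0
gap 0.05007264105682927
gap lifted 0.04998276114539743 35.1083
over [ 0.00029359 -0.00080096 -0.00023535] [-0.19043832  0.91121265 -0.89530435]
0.1 [-0.1 -0.8 -0. ]
0.075 [ 0.9 -0.2  0.6]
0.058 [-0.  -0.7 -0.7]
0.05 [ 0.6 -0.1  0.9]
0.047 [ 0.6 -0.7  0.1]
t 42.425
True
[(array([ 0.47951367, -0.40366614]), array([-0.60353535,  0.79733622]), 98.23344421386719, 47.70649337768555)] 44.1333
```

View pics/p2.png

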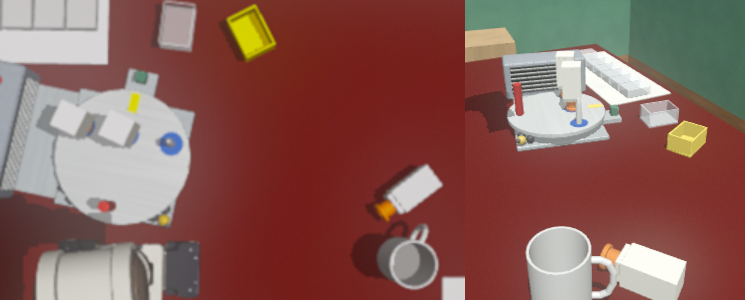

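Two bottles stand upright on the far and middle pegs; the third ring is free. Now the bottle by the jug.

Run:
```python
from h import *
P=np.load("pegs.npy"); y=np.radians(65)
manip.move_pose([.52,-.35,.38],hori(0,1))
manip.move_pose([.36,.1,.4],hori(0,1)) if False else None
b=dict(o=np.array([.47951,-.40367]),m=np.array([-.6055,.7958]))
f=pick(b,y); print(put(P[2],y,f))
p=manip.current_tool_pos(); manip.servo_line(p+[-.03,-.06,.1],vel=.2); manip.move_pose([.36,-.1,.4],hori(0,1))
print(manip.current_clock())
t=manip.get_image("top");s=manip.get_image("side")
cv2.imwrite("pics/p3.png",np.hstack([cv2.resize(t[120:320,130:440,::-1],(465,300)),cv2.resize(s[100:250,160:300,::-1],(280,300))]))
```

```text
flip 0
gap 0.049789543944940506
gap lifted 0.050020467575478754 52.0333
over [-2.70603254e-05 -2.10265156e-04 -2.20570156e-04] [ 1.05508529  0.15009031 -1.45513794]
0.1 [-1.  -0.5  0.1]
0.075 [-1.9  0.3  0. ]
0.058 [-0.1 -0.2  0.1]
0.05 [-1.4 -0.5  0.1]
0.047 [-0.3 -0.4 -0. ]
t 59.5583
True
61.2667
```

View pics/p3.png

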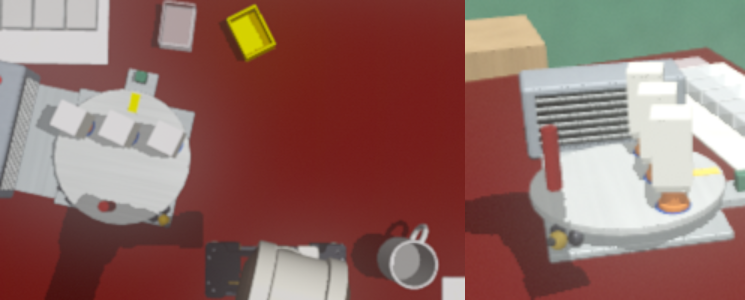

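All three bottles stand upright at the same height on their pegs. Now turning back.

Run:
```python
from h import *
turn(1.571,0.)
manip.move_pose([.36,-.15,.4],hori(0,1)); manip.sleep(.5)
print(manip.current_clock())
t=manip.get_image("top");s=manip.get_image("side")
h,sa,v=hsv(t); a=[plane("top",cen(c),.045)[0] for c in blobs((h>24)&(h<35)&(sa>150)&(v>120),12)]
print([(p.round(3),np.degrees(np.arctan2(*(p[:2]-AX)[::-1])).round(1)) for p in a])
cv2.imwrite("pics/p4.png",np.hstack([cv2.resize(t[120:320,80:440,::-1],(450,250)),cv2.resize(s[90:250,160:320,::-1],(320,320))[:250]]))
```

```text
gap 0.02163140346796058
Fmax 4.268712615986403 [-0.74674952  3.86668264 -0.91950116]
75.7833
[(array([ 0.791, -0.074,  0.045]), np.float64(-44.9)), (array([0.56 , 0.296, 0.045]), np.float64(79.1))]
```

View pics/p4.png

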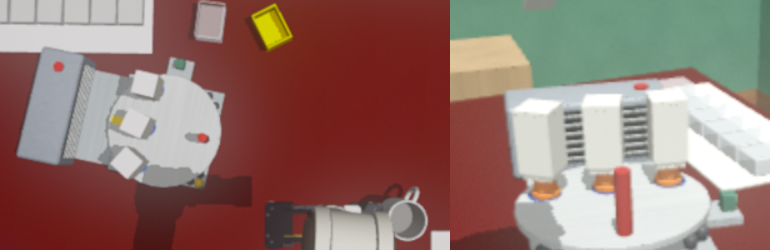

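The arrow's yaw is 79.1° against 78.8° for the blower, so the table is in the drying detent. All three bottles are seated, and the jug and boxes have not moved.

```bash
python3 -c "
from bench import manip
print(manip.hand_in())"
```

```text
the job is handed in; nothing more can be done
None
```

The job is handed in: I turned the table to loading, seated all three bottles on their pegs, and turned it back to drying with the arrow at the blower, leaving the jug and boxes where they were (about 76 s of the 208 s allowed).

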